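Level the tilting jig, lock it and snap the control board onto its four standoffs

TASK

Swing the jig's tilted cradle level by its red tab and push the yellow lock pin fully down so that it cannot tip. Then take the green board off the white mat by its heat sink, lay it over the four snap standoffs of the cradle and press it down until every one of the four hooks has clicked over it and the board sits fully home on its shoulders, and let go. Leave the other things on the bench where they are.

Things in the scene. Friction and masses are not known exactly. Their poses are not given: they have to be found in the camera images.
- jig: Tilting jig fixed to the bench: grey base 180 mm (x) by 290 mm (y, -125 to +165), aluminium uprights at y = +-118 mm, tops 137 (-y) and 178 mm (+y) high. Origin: on the bench under the cradle's middle. +x points away from the robot, y along the trunnion axis, which lies 115 mm above the bench; steel drum and lock pin at the +y end.
- cradle (a joint): Tilt of the cradle, rad. 0 = level; positive = far (+x) edge with the red tab up. Starts 0.3 to 0.6, stops at -0.25 and 0.7. It stays where left (friction 0.4 N m, about 5 N at the tab) but tips when the board is pressed off the axis unless the pin is in; then it has about 0.02 rad of play.
- tab (a point): Middle of the top face of the red push tab on the cradle's far edge, 85 mm from the trunnion axis and 6 mm below its plane: 109 mm above the bench when level. The tab spans 62 to 102 mm from the axis, 70 mm in y, 8 mm thick. Turns with the cradle; its x axis points outward along the tab.
- pin (a joint): How far the lock pin is pushed down, m: 0 = up (start), 0.025 = fully in. It enters only with the slot of the steel drum beneath it, that is with the cradle within about 0.06 rad of level; its round tip then draws the cradle level. About 4 N slides it, some more to draw the cradle level; it stays where left.
- pin_top (a point): Top centre of the lock pin's yellow knob (34 mm diameter, 14 mm high, on a vertical steel pin), 145 mm along the jig's +y from its middle. 217.5 mm above the bench when up, 192.5 mm when fully in.
- nest (a point): Middle of the four standoffs at the height of their black 18 mm square shoulders, where the board's underside rests: 121 mm above the bench when level. Axes as the jig's, turning with the cradle. Yellow snap posts at x = +-44, y = +-68 mm reach 18 mm above the shoulders, are 9 (x) by 13 mm (y), tapering upward. A board just laid on rests on the hooks' slopes about 11 mm too high.
- board: Green board, 120 (x) by 170 (y) by 5 mm, 0.2 to 0.4 kg, flat on the mat. Origin: centre of the underside, z up. In its middle a black heat sink to grip, 34 (x) by 64 mm (y), top 31 mm above the underside. Holes 14 (x) by 16 mm (y) at x = +-44, y = +-68 mm. Fits either way round (180 degrees). Small parts up to 10 mm high on the long edges within 21 mm of y = 0; elsewhere free to press on.
- mat: White mat fixed to the bench, 300 mm (x) by 240 mm (y), 6 mm thick, on the other side from the jig; origin under its middle.
- board_corner0 (a point): Point at the level of the board's underside, in the middle of the hole at x = -44, y = -68 mm of the board. When home it is level with the shoulders. About 5 to 9 N down on the board near here forces it past the hook (twice that midway between two hooks, x = 0, y = +-68); the last 5 mm then go easily, and it clicks only when pressed home.
- board_corner1 (a point): Point at the level of the board's underside, in the middle of the hole at x = -44, y = 68 mm of the board. When home it is level with the shoulders. About 5 to 9 N down on the board near here forces it past the hook (twice that midway between two hooks, x = 0, y = +-68); the last 5 mm then go easily, and it clicks only when pressed home.
- board_corner2 (a point): Point at the level of the board's underside, in the middle of the hole at x = 44, y = -68 mm of the board. When home it is level with the shoulders. About 5 to 9 N down on the board near here forces it past the hook (twice that midway between two hooks, x = 0, y = +-68); the last 5 mm then go easily, and it clicks only when pressed home.
- board_corner3 (a point): Point at the level of the board's underside, in the middle of the hole at x = 44, y = 68 mm of the board. When home it is level with the shoulders. About 5 to 9 N down on the board near here forces it past the hook (twice that midway between two hooks, x = 0, y = +-68); the last 5 mm then go easily, and it clicks only when pressed home.
- hook_a (a joint): How far the sprung hook on the outer (y) side of the post at x = -44, y = -68 mm from point nest is pushed inward, m: 0 = sprung out (free, or clicked over the board), 0.002 to 0.005 while the board is forced past. Its catch is 6.5 mm above the shoulder and overhangs the hole's edge by 3 mm.
- hook_b (a joint): How far the sprung hook on the outer (y) side of the post at x = -44, y = 68 mm from point nest is pushed inward, m: 0 = sprung out (free, or clicked over the board), 0.002 to 0.005 while the board is forced past. Its catch is 6.5 mm above the shoulder and overhangs the hole's edge by 3 mm.
- hook_c (a joint): How far the sprung hook on the outer (y) side of the post at x = 44, y = -68 mm from point nest is pushed inward, m: 0 = sprung out (free, or clicked over the board), 0.002 to 0.005 while the board is forced past. Its catch is 6.5 mm above the shoulder and overhangs the hole's edge by 3 mm.
- hook_d (a joint): How far the sprung hook on the outer (y) side of the post at x = 44, y = 68 mm from point nest is pushed inward, m: 0 = sprung out (free, or clicked over the board), 0.002 to 0.005 while the board is forced past. Its catch is 6.5 mm above the shoulder and overhangs the hole's edge by 3 mm.
- screwdriver: Screwdriver with orange handle, 190 mm long, lying along the near edge of the white mat; origin under its middle. A bystander.
- bottle: White bottle with red cap, 52 mm across, 130 mm tall, standing beyond the work area; origin under its middle. A bystander.
- pliers: Pliers, 165 mm long, 15 mm high, lying beyond the work area; origin under the middle. A bystander.
- handle_part: Black tube with a square head, 145 mm long, 44 mm high, lying beyond the work area; origin under the middle. A bystander.
- collar: Steel ring, 60 mm outside diameter, 30 mm high, lying beyond the work area; origin under its middle. A bystander.
Mind the look-alikes: they are no part of the job. There is more than one size of the board; the job needs the largest.

How it is judged:
By the outcome, as a careful person would: the job done as asked, in the order asked, and still so for the second after the job is handed in, with the robot touching nothing.
It also fails if it takes over 64 s, if anything falls off the work surface, if the arm or the gripper's body presses on something with over 40 N, if the wrist force passes 120 N, or if a joint passes its speed limit or range.

ROBOT

A 6-joint arm with a two-finger parallel gripper is mounted at the origin on the work surface. World frame = base frame: x ahead of the robot, y to its left, z up, the work surface at z = 0. Lengths are in m, angles in rad, forces in N, time in s.
With the tool pointing down it reaches from about 0.425 to 0.95 m from the base axis. Payload 3.5 kg.
Tool frame: the origin (TCP) lies midway between the tips of the shut fingers; the grasp point (between the pads) lies 19 mm behind it; z points along the fingers, y is the line along which they close (so a half turn about z gives the same grasp; the last joint's range is limited). The gripper opens to 85 mm and grips with 20 to 120 N. Pads are 22 mm wide; open, the fingers measure 114 mm over their backs; the gripper's body (76 mm by 85 mm) begins 54 mm behind the grasp point. The pads swing forward as they close: fully open they stand 13 mm farther back than shut.
Start: joints at [1.149, 0.286, 1.577, -0, 1.279, -0.15], TCP at [0.181, 0.65, 0.231] pointing down, gripper open.
Joint ranges: [-2.77, 2.77], [-0.9, 2.22], [0.21, 2.48], [-1.53, 4.67], [0.24, 2.81], [-2.84, 2.84]. Speed limits (rad/s): [2.79, 2.79, 3.14, 3.14, 3.14, 3.14].

INTERFACE

Orientations are given as a unit quaternion [x, y, z, w].
In Python, from plant import ctrl, cams, order gives the robot as it stands.
- The arm moves only by the tool move_arm, never from a script. Its argument "plan" is one flat list of numbers, 7 for each row, row after row: the shift along the world's x, y, z in mm, then the turn, a rotation vector about the world's x, y, z in degrees, then the finger opening in mm, from 0 to 85.4. A call has 1 to 12 rows; each row shifts and turns the commanded pose from where the row before left it; what a row does not reach is not made up. A row lasts 1/10 s, in which the tool goes at most 50 mm and 8.59 degrees, less where a joint would pass 70% of its speed; a pose out of reach is approached as far as the arm can. A call is refused whole if a number of a shift passes 50 or a number of a turn 8.59, either way. A call with a gripper value outside its range is refused whole. The fingers move at their own pace and stop on an object; "newtons" is the grip in N (left out, the last holds). Time passes only in rows, so rows that do not move let the fingers close. It gives the time, the measured TCP pose, the force, the opening and the grip force at its end, in the units of the state.
- ctrl.get_state(): the state, without advancing time (a new reading comes with each control period).
- cams.read_camera(name): name is "side" or "top" or "wrist"; returns a dict with "color" (384x512x3 uint8, red, green, blue), "fov_y" (degrees; the focal length in pixels is half the picture's height over the tangent of half this angle, whatever the lens; pixels are square), "cx", "cy" (the principal point, pixels), "origin" and "orientation" of the camera in the world; the wrist camera has in their place "T_tool_cam" (4x4, takes a point from camera to tool coordinates, whose origin is the TCP and whose axes are the flange's). Camera axes: x right, y up, looking along -z (the intrinsics and any distortion apply to the point x, -y, -z); pixel columns grow to the right and rows downward; lengths in m; the calibration is good to about 2 mm. A picture is of the moment at which its call begins: read the wrist's pose just before it. There is no depth.
- order.sign_off(): hands the job in; it is judged then, once.
The state is a dict: "time": time; "qpos": joint angles; "dq": joint speeds; "joint_efforts": joint torques, N m; "eef_pos": TCP position; "tcp_rot": TCP orientation; "contact_force": force on the tool from outside, world axes, zero at the start; "wrist_torque": the same for the moment, N m; "opening": opening from 0.0 (shut) to 1.0 (fully open); "finger_force": force on a finger pad.
Only numpy, scipy, OpenCV 4.12 (cv2) and the standard library are available. Lean on these libraries where they do the work, as an engineer would, in place of code of your own. Each camera call takes 0.05 s, during which the arm holds its last target. There are 200 camera calls.

## Working session

There is one attempt and no reset: what is moved stays moved. The work goes in short steps, Python scripts to look and compute and a tool call to move; the robot and the scene stay as the last step left them, time stands still between calls to the robot, and variables do not carry over. Pictures are saved under pics/ and viewed, at most 10 in all, crops included, and the job is handed in when it is done.

Besides the shell and the picture viewer there is one more tool, called as a command line: name --argument value ..., lists and objects as JSON in quotes. move_arm: Moves the arm, as the interface text tells. Its arguments: {"type":"object","properties":{"plan":{"type":"array","items":{"type":"number"}},"newtons":{"type":"number"}},"required":["plan"]}

```bash
mkdir -p pics; ls; cat > h.py <<'E'
import numpy as np, cv2
from scipy.spatial.transform import Rotation as R
from plant import ctrl, cams, order
def grab(name, fn=None):
    s=ctrl.get_state(); c=cams.read_camera(name)
    if fn: cv2.imwrite('pics/'+fn, c['color'][:,:,::-1])
    if 'T_tool_cam' in c:
        T=np.eye(4);T[:3,:3]=R.from_quat(s['tcp_rot']).as_matrix();T[:3,3]=s['eef_pos']
        T=T@np.array(c['T_tool_cam'])
    else:
        T=np.eye(4);o=np.array(c['orientation'])
        T[:3,:3]=R.from_quat(o).as_matrix() if o.size==4 else o.reshape(3,3)
        T[:3,3]=c['origin']
    c['T']=T; c['f']=192/np.tan(np.radians(c['fov_y'])/2)
    return c
def ray(c,u,v):
    d=np.array([(u-c['cx'])/c['f'],-(v-c['cy'])/c['f'],-1.])
    return c['T'][:3,3], c['T'][:3,:3]@d
def onz(c,u,v,z):
    o,d=ray(c,u,v); return o+d*(z-o[2])/d[2]
def proj(c,p):
    q=c['T'][:3,:3].T@(np.array(p)-c['T'][:3,3])
    return c['cx']-c['f']*q[0]/q[2], c['cy']+c['f']*q[1]/q[2]
E
python3 - <<'E'
from h import *
for n in ('top','side'):
    c=grab(n,n+'.png')
    print({k:v for k,v in c.items() if k not in('color',)})
a=[cv2.imread(f'pics/{n}.png') for n in ('top','side')]
s=ctrl.get_state();print(s)
E
```

```text
pics
{'fov_y': 47.41273991981412, 'cx': 244.58804340344716, 'cy': 201.46564038625624, 'origin': array([ 0.30772575, -0.04899534,  1.4183152 ]), 'orientation': array([-0.04135543,  0.04393537,  0.70959934, -0.70201723]), 'T': array([[-0.01092307,  0.99266799, -0.12037834,  0.30772575],
       [-0.99993586, -0.01048298,  0.00428858, -0.04899534],
       [ 0.00299521,  0.12041746,  0.99271882,  1.4183152 ],
       [ 0.        ,  0.        ,  0.        ,  1.        ]]), 'f': np.float64(437.25611962914746)}
{'fov_y': 46.28670274971075, 'cx': 249.77745621523783, 'cy': 190.11728265937688, 'origin': array([ 0.04438026, -0.87501599,  0.80309931]), 'orientation': array([ 0.45766116, -0.10576712, -0.21143191,  0.85712084]), 'T': array([[ 0.88821973,  0.26563438, -0.37483874,  0.04438026],
       [-0.45925639,  0.49168562, -0.73981674, -0.87501599],
       [-0.01221794,  0.82926692,  0.55871916,  0.80309931],
       [ 0.        ,  0.        ,  0.        ,  1.        ]]), 'f': np.float64(449.19560905136746)}
{'time': 0.1, 'qpos': array([ 1.14901195e+00,  2.87125318e-01,  1.57804470e+00, -1.39184760e-05,
        1.27860910e+00, -1.50013219e-01]), 'dq': array([ 0.00369378, -0.00349997, -0.00410666, -0.00057269, -0.00210565,
       -0.00141028]), 'joint_efforts': array([ 8.33927443e-04, -4.07296622e+01, -2.93698132e+01, -1.29030122e-04,
        3.44828200e-03, -1.42790004e-06]), 'eef_pos': array([0.1809296 , 0.64967432, 0.2300457 ]), 'tcp_rot': array([ 1.35465705e-01,  9.90781433e-01, -1.05073665e-03, -3.01921988e-04]), 'contact_force': array([-0.1693558 , -0.03595566, -0.32059457]), 'wrist_torque': array([ 0.01293661, -0.01860319,  0.04615916]), 'finger_force': 0.0, 'opening': 0.9965714061935312}
```

View pics/top.png

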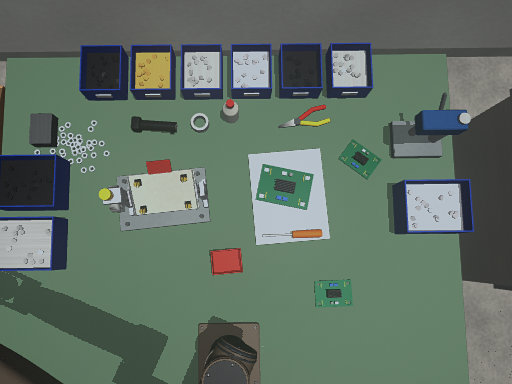

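View pics/side.png

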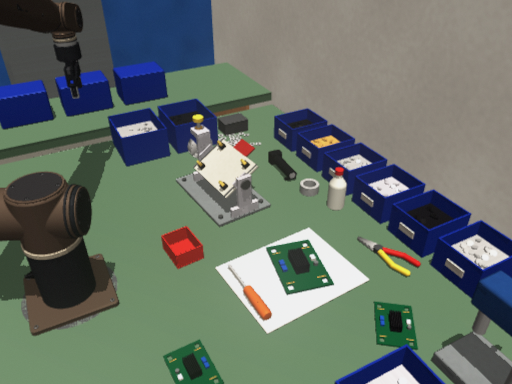

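The top view shows the yellow knob at (105,194), the red tab at (159,167), the cradle around (163,190) and the large green board on the mat at (284,186). The side view shows the cradle tilted with its tab up at (243,148), the knob at (198,120) and the board at (299,264).

```bash
python3 - <<'E'
from h import *
t=grab('top');s=grab('side')
def comps(c,lo,hi,box):
    h=cv2.cvtColor(c['color'],cv2.COLOR_RGB2HSV);m=cv2.inRange(h,lo,hi)
    k=np.zeros_like(m);x0,y0,x1,y1=box;k[y0:y1,x0:x1]=m[y0:y1,x0:x1]
    cn,_=cv2.findContours(k,cv2.RETR_EXTERNAL,cv2.CHAIN_APPROX_NONE)
    return max(cn,key=cv2.contourArea)
def cen(cn): m=cv2.moments(cn);return m['m10']/m['m00'],m['m01']/m['m00']
def tri(a,b):
    o1,d1=ray(t,*a);o2,d2=ray(s,*b);d1/=np.linalg.norm(d1);d2/=np.linalg.norm(d2)
    k=np.linalg.lstsq(np.c_[d1,-d2],o2-o1,rcond=None)[0];p,q=o1+k[0]*d1,o2+k[1]*d2
    return (p+q)/2,np.linalg.norm(p-q)
Y=((20,120,120),(32,255,255));Rd=((0,150,60),(8,255,255))
kt=comps(t,*Y,(92,180,118,206));ks=comps(s,*Y,(185,108,210,135))
print('knob',tri(cen(kt),cen(ks)),onz(t,*cen(kt),.2125))
rt=comps(t,*Rd,(140,155,178,178));rs=comps(s,*Rd,(230,135,260,160))
print('tab',tri(cen(rt),cen(rs)),[onz(t,*p,.15) for p in cv2.boxPoints(cv2.minAreaRect(rt))], cv2.minAreaRect(rt))
g=comps(t,(40,90,40),(85,255,255),(252,160,320,213))
# restrict to dark saturated green of board
r=cv2.minAreaRect(g);print('board',r,cv2.contourArea(g))
bp=[onz(t,*p,.011) for p in cv2.boxPoints(r)];print(np.round(bp,4),np.linalg.norm(bp[0]-bp[1]),np.linalg.norm(bp[1]-bp[2]))
print('boardc',np.mean(bp,0))
h=comps(t,(0,0,0),(180,255,45),(270,172,300,200));rh=cv2.minAreaRect(h);print('sink',rh,onz(t,*rh[0],.037))
# base corners of jig by eye
for p in [(118,230),(210,221),(205,168)]: print(p,onz(t,*p,.01))
c=t['color'][150:240,90:220,::-1];a=cv2.resize(c,None,fx=4.4,fy=4.4,interpolation=cv2.INTER_CUBIC)
b=cv2.resize(s['color'][100:225,165:280,::-1],None,fx=3.2,fy=3.2,interpolation=cv2.INTER_CUBIC)
cv2.imwrite('pics/jigT.png',a)
E
```

```text
knob (array([0.48090343, 0.33947927, 0.21267206]), np.float64(0.0008182090863517543)) [0.48053962 0.3396637  0.2125    ]
tab (array([0.56888801, 0.19729506, 0.15383872]), np.float64(0.002739704749274721)) [array([0.58341838, 0.23574317, 0.15      ]), array([0.58979772, 0.1662759 , 0.15      ]), array([0.55319841, 0.16233437, 0.15      ]), array([0.54687081, 0.23156911, 0.15      ])] ((158.24258422851562, 166.42575073242188), (12.238958358764648, 23.681886672973633), 84.2894058227539)
board ((284.5384521484375, 186.30767822265625), (51.774654388427734, 36.08536148071289), 11.309932708740234) 1782.5
[[ 0.4863 -0.0909  0.011 ]
 [ 0.6029 -0.1158  0.011 ]
 [ 0.5674 -0.2812  0.011 ]
 [ 0.4515 -0.2548  0.011 ]] 0.11924527922049626 0.16919789606801366
boardc [ 0.5270386  -0.18567998  0.011     ]Traceback (most recent call last):
  File "<stdin>", line 23, in <module>
  File "<stdin>", line 7, in comps
ValueError: max() iterable argument is empty
```

```bash
python3 - <<'E'
from h import *
t=grab('top');s=grab('side')
c=t['color'][150:240,90:220,::-1];a=cv2.resize(c,None,fx=4,fy=4,interpolation=cv2.INTER_CUBIC)
b=cv2.resize(s['color'][100:225,165:280,::-1],None,fx=3.4,fy=3.4,interpolation=cv2.INTER_CUBIC)[:, :260+120]
W=np.zeros((600,800,3),np.uint8);W[:360,:520]=a
W[:,520:]=0
b=cv2.resize(s['color'][100:225,165:280,::-1],(280,304),interpolation=cv2.INTER_CUBIC);W[:304,520:]=b
d=cv2.resize(t['color'][155:220,250:320,::-1],None,fx=3.5,fy=3.5,interpolation=cv2.INTER_CUBIC);W[365:365+d.shape[0],:d.shape[1]]=d
cv2.imwrite('pics/jigT.png',W)
E
```

```text
(no output)
```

View pics/jigT.png

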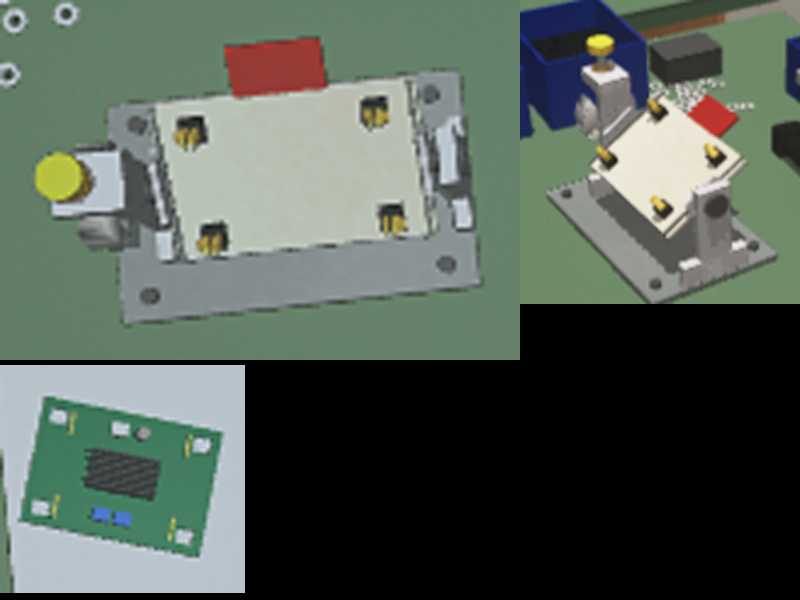

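The crop shows the jig's base corners at about (124,323), (481,285), (461,72), (108,105) in the enlarged picture, cradle tilted with the tab up; the board's holes are clear as well.

```bash
python3 - <<'E'
from h import *
t=grab('top')
P=[onz(t,90+u/4-.4,150+v/4-.4,.012) for u,v in [(124,323),(481,285),(461,72),(108,105)]]
P=np.array(P)[:,:2];print(P.round(4))
for i in range(4): d=P[(i+1)%4]-P[i];print(np.linalg.norm(d),np.degrees(np.arctan2(d[1],d[0])))
y=(P[0]-P[1]+P[3]-P[2]);yaw=np.arctan2(-y[0],y[1]);print(np.degrees(yaw))
c=P.mean(0);ya=np.array([-np.sin(yaw),np.cos(yaw)]);xa=np.array([ya[1],-ya[0]])
print('origin from base',c-.02*ya,'from knob',np.array([.4807,.3396])-.145*ya)
o=(c-.02*ya)
print('tab rel',(np.array([.5689,.1973])-o)@xa,(np.array([.5689,.1973])-o)@ya)
E
```

```text
[[0.389  0.3441]
 [0.4165 0.0575]
 [0.5912 0.0736]
 [0.5668 0.3612]]
0.2878868688791907 -84.51774134232954
0.17536978357583308 5.269587939285502
0.28864186455544866 94.84572865603373
0.17857520995051918 -174.49006913410875
5.16357686726811
origin from base [0.49267679 0.1892064 ] from knob [0.49374992 0.19518844]
tab rel 0.07664230282507054 0.0012007035616193546
```

move_arm --plan '[31,-36,12,0,0,-4.3,0,31,-36,12,0,0,-4.3,0,31,-36,12,0,0,-4.3,0,31,-36,12,0,0,-4.3,0,31,-36,12,0,0,-4.3,0,31,-36,12,0,0,-4.3,0,31,-36,12,0,0,-4.3,0,31,-36,12,0,0,-4.3,0,31,-36,12,0,0,-4.3,0,31,-36,12,0,0,-4.3,0,31,-36,12,0,0,-4.3,0,0,0,0,0,0,0,0]'

```text
time: 1.55
eef_pos: [0.5258, 0.2501, 0.3653]
tcp_rot: [0.525, 0.851, 0.001, 0.002]
contact_force: [0.2, 0.6, 0.8]
opening: 0.001
finger_force: 0.0
```

```bash
python3 - <<'E'
from h import *
c=grab('wrist','w1.png');s=ctrl.get_state();print(s['time'],s['eef_pos'],R.from_quat(s['tcp_rot']).as_matrix().round(3),s['contact_force'],s['qpos'])
print(c['T_tool_cam'],c['fov_y'],c['cx'],c['cy'])
E
```

```text
1.6 [0.52397466 0.25210227 0.36425051] [[-0.452  0.892  0.002]
 [ 0.892  0.452  0.   ]
 [-0.     0.002 -1.   ]] [-0.43189859 -1.26321159 -0.47648898] [ 2.74025080e-01  8.17541082e-03  1.64868568e+00  1.68804310e-05
  1.48307098e+00 -1.95008976e-01]
[[ 5.61532185e-04  9.62988961e-01  2.69540248e-01  6.92633558e-02]
 [ 9.99999037e-01 -8.82826413e-04  1.07078794e-03  1.24260539e-04]
 [ 1.26911421e-03  2.69539388e-01 -9.62988529e-01 -1.43168403e-01]
 [ 0.00000000e+00  0.00000000e+00  0.00000000e+00  1.00000000e+00]] 68.14489977795539 252.9472469733316 193.157021530667
```

View pics/w1.png

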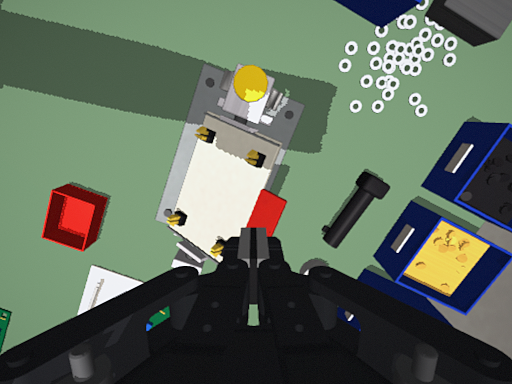

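The wrist view shows the knob at (250,83), the tab at (267,213) and the cradle still tilted. I'm going down onto the tab now.

move_arm --plan '[14,-13,-40,0,0,0,0,14,-13,-40,0,0,0,0,14,-14,-40,0,0,0,0,13,-13,-40,0,0,0,0,0,0,-14,0,0,0,0,0,0,-14,0,0,0,0,0,0,-14,0,0,0,0,0,0,-14,0,0,0,0,0,0,-12,0,0,0,0,0,0,-10,0,0,0,0,0,0,-8,0,0,0,0,0,0,-7,0,0,0,0]'

```text
time: 2.8
eef_pos: [0.5777, 0.2017, 0.1104]
tcp_rot: [0.522, 0.853, 0.001, 0.0]
contact_force: [1.5, 1.1, 3.2]
opening: 0.004
finger_force: 2.0
```

```bash
cat >> h.py <<'E'
def blobs(c,lo,hi,amin=15):
    m=cv2.inRange(cv2.cvtColor(c['color'],cv2.COLOR_RGB2HSV),lo,hi)
    n,_,st,ce=cv2.connectedComponentsWithStats(m)
    return [(st[i,4],ce[i].round(1).tolist()) for i in range(1,n) if st[i,4]>=amin]
E
python3 - <<'E'
from h import *
c=grab('wrist','w2.png');s=ctrl.get_state();print(s['time'],s['eef_pos'],s['contact_force'])
c1=dict(c);
# knob from w1
im=cv2.imread('pics/w1.png')[:,:,::-1].copy();c1['color']=im
T=np.eye(4);T[:3,:3]=[[-.452,.892,.002],[.892,.452,0],[0,.002,-1]];T[:3,3]=[.52397,.2521,.36425];c1['T']=T@c['T_tool_cam']
for b in blobs(c1,(20,120,100),(32,255,255)):print('w1',b,onz(c1,*b[1],.2175))
for b in blobs(c,(20,120,100),(32,255,255)):print('w2',b,onz(c,*b[1],.2175),onz(c,*b[1],.139))
t=grab('top','t2.png')
for b in blobs(t,(20,120,100),(32,255,255),3):
  if 95<b[1][0]<215 and 160<b[1][1]<225: print('t',b,onz(t,*b[1],.137),onz(t,*b[1],.2125))
E
```

```text
2.85 [0.57668456 0.20133357 0.10881153] [1.67674755 0.95437944 3.20369779]
w1 (np.int32(987), [250.2, 82.8]) [0.47752186 0.3379688  0.2175    ]
w1 (np.int32(64), [202.6, 130.5]) [0.45521587 0.27661818 0.2175    ]
w1 (np.int32(41), [201.3, 136.9]) [0.45662877 0.27028363 0.2175    ]
w1 (np.int32(119), [252.0, 156.8]) [0.51110657 0.27544609 0.2175    ]
w1 (np.int32(99), [173.2, 219.4]) [0.46547113 0.17570308 0.2175    ]
w1 (np.int32(3192), [446.6, 258.2]) [0.75993364 0.27243802 0.2175    ]
w1 (np.int32(110), [216.3, 249.5]) [0.52249105 0.16422333 0.2175    ]
w2 (np.int32(525), [226.2, 80.9]) [0.54144113 0.26516034 0.2175    ] [0.53159979 0.26929035 0.139     ]
w2 (np.int32(205), [218.8, 104.0]) [0.54177942 0.26238877 0.2175    ] [0.53267401 0.26048934 0.139     ]
t (np.int32(7), [185.6, 175.3]) [0.54328625 0.11992959 0.137     ] [0.52940612 0.10997588 0.2125    ]
t (np.int32(94), [104.3, 193.9]) [0.48999796 0.35977972 0.137     ] [0.47925779 0.33569313 0.2125    ]
t (np.int32(7), [188.1, 204.3]) [0.45644085 0.11210094 0.137     ] [0.44767799 0.10260853 0.2125    ]
```

View pics/w2.png

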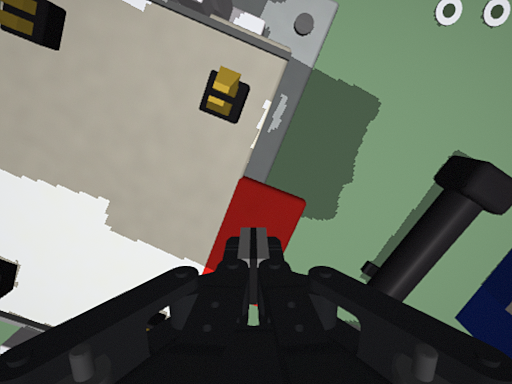

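The cradle is level (tab top at about 0.109 m, where it should be); a post shows at (228,85). Next is the knob.

move_arm --plan '[0,0,48,0,0,0,0,0,0,48,0,0,0,0,0,0,46,0,0,0,0,-25,34,0,0,0,0,0,-25,34,0,0,0,0,0,-24,34,0,0,0,0,0,-24,35,0,0,0,0,0,0,0,-10,0,0,0,0,0,0,-14,0,0,0,0,0,0,-10,0,0,0,0,0,0,-8,0,0,0,0,0,0,-7,0,0,0,0]'

```text
time: 4.1
eef_pos: [0.4794, 0.3371, 0.2023]
tcp_rot: [0.522, 0.853, -0.001, -0.001]
contact_force: [-1.6, -1.8, 2.1]
opening: -0.004
finger_force: 1.3
```

move_arm --plan '[0,0,-6,0,0,0,0,0,0,-5,0,0,0,0,0,0,-3,0,0,0,0,0,0,0,0,0,0,0]'

```text
time: 4.5
eef_pos: [0.4799, 0.3376, 0.1925]
tcp_rot: [0.522, 0.853, -0.0, 0.001]
contact_force: [-5.9, -4.5, 12.6]
opening: -0.003
finger_force: 6.0
```

move_arm --plan '[0,0,-2,0,0,0,0,0,0,45,0,0,0,0,0,0,45,0,0,0,0,0,0,45,0,0,0,0,0,0,45,0,0,0,0,2,-45,4,0,0,-5.5,20,2,-45,4,0,0,-5.5,40,2,-45,4,0,0,-5.5,60,2,-45,4,0,0,-5.5,80,2,-46,4,0,0,-5.5,85,2,-46,4,0,0,-5.5,85,2,-46,4,0,0,-5.5,85]'

```text
time: 5.7
eef_pos: [0.4933, 0.0182, 0.3953]
tcp_rot: [0.775, 0.632, 0.001, 0.001]
contact_force: [1.5, 0.6, -0.6]
opening: 0.994
finger_force: 0.0
```

move_arm --plan '[0,0,0,0,0,0,85,0,0,0,0,0,0,85]'

```text
time: 5.9
eef_pos: [0.4935, 0.0192, 0.3951]
tcp_rot: [0.774, 0.633, 0.0, 0.0]
contact_force: [-0.3, -0.6, -0.1]
opening: 0.997
finger_force: 0.0
```

```bash
python3 - <<'E'
from h import *
c=grab('wrist','w3.png');s=ctrl.get_state();print(s['time'],s['eef_pos'],s['contact_force'],s['opening'])
np.savez('w3.npz',T=c['T'])
for b in blobs(c,(20,120,100),(32,255,255)):print(b,onz(c,*b[1],.139),onz(c,*b[1],.1925))
E
```

```text
5.95 [0.49334082 0.02025929 0.39498586] [ 0.32883965  0.0296552  -0.08697328] 0.9932310537970647
(np.int32(18), [274.3, 73.5]) [0.54383022 0.13100487 0.139     ] [0.53883949 0.12511118 0.1925    ]
(np.int32(42), [275.9, 80.8]) [0.54429748 0.12181347 0.139     ] [0.53924414 0.11715138 0.1925    ]
(np.int32(17), [211.4, 94.1]) [0.45725149 0.1225857  0.139     ] [0.46386182 0.11782013 0.1925    ]
(np.int32(43), [214.0, 101.0]) [0.45858845 0.11339664 0.139     ] [0.46501963 0.10986236 0.1925    ]
(np.int32(22), [311.0, 222.5]) [ 0.56069861 -0.08480784  0.139     ] [ 0.55344761 -0.06178384  0.1925    ]
(np.int32(167), [397.2, 264.5]) [ 0.68319566 -0.18162373  0.139     ] [ 0.65953074 -0.14562695  0.1925    ]
(np.int32(19), [268.7, 271.5]) [ 0.48307815 -0.15371466  0.139     ] [ 0.48622785 -0.12145754  0.1925    ]
(np.int32(21), [307.2, 271.5]) [ 0.54280367 -0.16581287  0.139     ] [ 0.53795049 -0.13193465  0.1925    ]
```

View pics/w3.png

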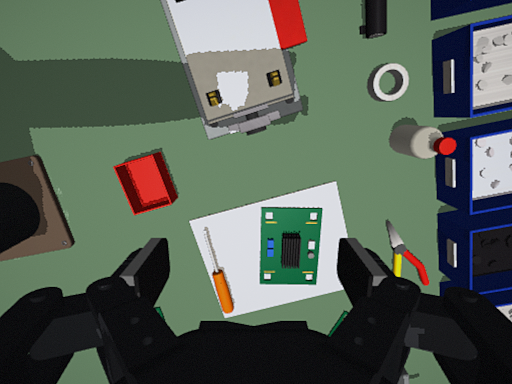

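The near posts are at (213,98) and (275,78). The board is at (291,246), its holes white at (269,216), (313,216), (267,276) and (309,276). I can measure the board from this one.

```bash
python3 - <<'E'
from h import *
c=grab('wrist');im=c['color']
h=cv2.cvtColor(im,cv2.COLOR_RGB2HSV);m=cv2.inRange(h,(60,140,40),(85,255,255));m[:190]=0;m[:,:250]=0;m[:,330:]=0
cn=max(cv2.findContours(cv2.morphologyEx(m,cv2.MORPH_CLOSE,np.ones((5,5))),0,2)[0],key=cv2.contourArea)
r=cv2.minAreaRect(cn);P=np.array([onz(c,*p,.011) for p in cv2.boxPoints(r)])
print(r);print(P.round(4),P.mean(0),[np.linalg.norm(P[i]-P[i-1]) for i in range(4)])
for i in range(2):
  d=P[i+1]-P[i];print(np.degrees(np.arctan2(d[1],d[0])))
w=cv2.inRange(h,(0,0,150),(180,60,255))
inside=cv2.drawContours(np.zeros_like(w),[cv2.convexHull(cn)],-1,255,-1)
n,_,st,ce=cv2.connectedComponentsWithStats(w&inside)
for i in range(1,n):
  if st[i,4]>10: print(st[i,4],ce[i],onz(c,*ce[i],.0085))
k=cv2.inRange(h,(0,0,0),(180,255,60))&inside
n,_,st,ce=cv2.connectedComponentsWithStats(cv2.morphologyEx(k,cv2.MORPH_CLOSE,np.ones((3,3))))
for i in range(1,n):
  if st[i,4]>40: print('dark',st[i],ce[i],onz(c,*ce[i],.033))
E
```

```text
((290.47918701171875, 245.8531494140625), (59.61640930175781, 75.75794982910156), 1.3971810340881348)
[[ 0.4523 -0.253   0.011 ]
 [ 0.4879 -0.088   0.011 ]
 [ 0.6018 -0.1139  0.011 ]
 [ 0.5754 -0.2812  0.011 ]] [ 0.52935047 -0.18405266  0.011     ] [np.float64(0.12635778707773188), np.float64(0.16879252613132628), np.float64(0.11676900809954724), np.float64(0.16940087432869705)]
77.79758600906204
-12.803702881634177
47 [269.0212766  215.87234043] [ 0.49886719 -0.10941686  0.0085    ]
48 [313.0625 216.0625] [ 0.58438654 -0.1269621   0.0085    ]
53 [311.16981132 245.64150943] [ 0.57155703 -0.18987861  0.0085    ]
40 [266.95 276.5 ] [ 0.46986433 -0.2422762   0.0085    ]
30 [308.5 277. ] [ 0.55569097 -0.26067648  0.0085    ]
dark [281 232  20  37 637] [290.45682889 250.15070644] [ 0.52740584 -0.1786455   0.033     ]
```

move_arm --plan '[7,-41,-25,0,0,-0.8,60,7,-41,-25,0,0,0,60,7,-41,-25,0,0,0,60,7,-41,-25,0,0,0,60,6,-41,-25,0,0,0,60,0,0,-49,0,0,0,60,0,0,-49,0,0,0,60,0,0,-49,0,0,0,60,0,0,-49,0,0,0,60,0,0,-25,0,0,0,60,0,0,-20,0,0,0,60,0,0,-13,0,0,0,60]'

```text
time: 7.2
eef_pos: [0.5267, -0.1824, 0.014]
tcp_rot: [0.777, 0.629, -0.001, -0.001]
contact_force: [0.1, 0.2, -0.7]
opening: 0.705
finger_force: 0.0
```

move_arm --plan '[0,0,-3,0,0,0,60,0,0,0,0,0,0,50,0,0,0,0,0,0,40,0,0,0,0,0,0,20,0,0,0,0,0,0,20,0,0,0,0,0,0,20]' --newtons 50

```text
time: 7.8
eef_pos: [0.5285, -0.1854, 0.0151]
tcp_rot: [0.778, 0.628, 0.001, 0.001]
contact_force: [0.7, 1.3, 6.1]
opening: 0.388
finger_force: 53.2
```

move_arm --plan '[0,0,15,0,0,0,20,0,0,25,0,0,0,20,0,0,40,0,0,0,20,0,0,40,0,0,0,20,-4.5,25,40,0,0,2.9,20,-4.5,25,40,0,0,2.9,20,-4.5,25,40,0,0,2.9,20,-4.5,25,40,0,0,2.9,20,-4.5,25,40,0,0,2.9,20,-4.5,25,40,0,0,2.9,20,0,0,0,0,0,0,20,0,0,0,0,0,0,20]' --newtons 80

```text
time: 9.0
eef_pos: [0.4998, -0.0345, 0.374]
tcp_rot: [0.674, 0.739, 0.0, 0.001]
contact_force: [-0.9, -0.5, -2.8]
opening: 0.381
finger_force: 81.5
```

```bash
python3 - <<'E'
from h import *
c=grab('wrist','w4.png');s=ctrl.get_state();print(s['time'],s['eef_pos'],s['contact_force'],s['opening'],R.from_quat(s['tcp_rot']).as_matrix()[:,1])
for b in blobs(c,(20,120,100),(32,255,255),10):print(b,onz(c,*b[1],.137))
t=grab('top','t4.png')
W=np.zeros((600,800,3),np.uint8)
W[:384,:512]=c['color'][:,:,::-1]
W[384:,:340]=cv2.resize(t['color'][160:222,110:210,::-1],(340,210),interpolation=cv2.INTER_CUBIC)[:216-0][:210] if 0 else cv2.resize(t['color'][160:222,110:210,::-1],(340,216),interpolation=cv2.INTER_CUBIC)
cv2.imwrite('pics/v4.png',W)
E
```

```text
9.05 [ 0.49935038 -0.03479953  0.37190106] [-0.31352923 -0.07936711 -1.80769529] 0.3771180775291221 [ 0.99586096  0.09086051 -0.00230764]
(np.int32(110), [301.4, 41.0]) [0.5436036  0.12366902 0.137     ]
(np.int32(20), [229.8, 35.0]) [0.45697437 0.12217184 0.137     ]
(np.int32(75), [229.9, 43.2]) [0.45772198 0.11328602 0.137     ]
(np.int32(262), [174.3, 140.5]) [ 0.39272955 -0.00956635  0.137     ]
(np.int32(96), [332.1, 141.1]) [0.60058477 0.0089144  0.137     ]
(np.int32(12), [75.0, 298.5]) [ 0.24343204 -0.26672036  0.137     ]
```

View pics/v4.png

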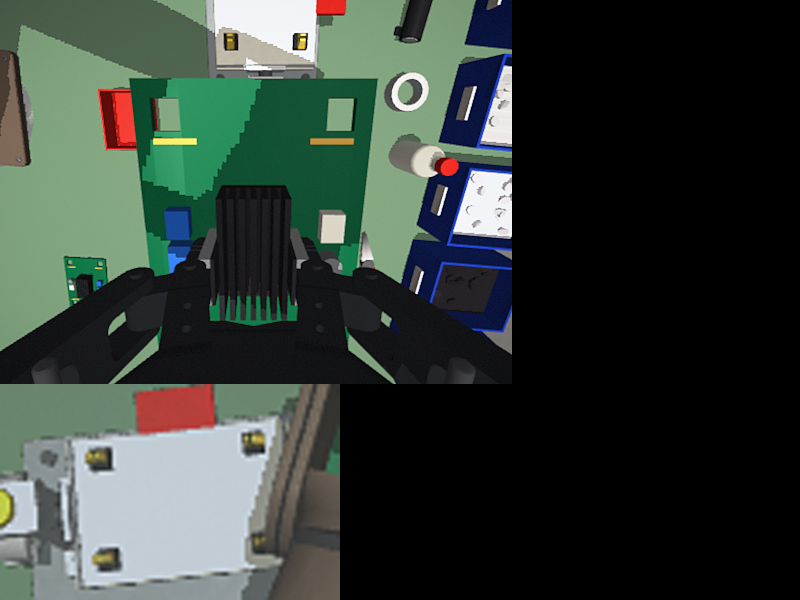

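The held board's holes show at (166,114) and (341,114); the near shoulders are at (231,41) and (300,41). I'm going lower for a closer look at the near pair, then the far pair.

move_arm --plan '[0,9,-31,0,0,0,20,0,9,-31,0,0,0,20,0,9,-31,0,0,0,20,0,8,-30,0,0,0,20,0,0,0,0,0,0,20,0,0,0,0,0,0,20]'

```text
time: 9.7
eef_pos: [0.4993, -0.0003, 0.2486]
tcp_rot: [0.674, 0.738, -0.001, -0.002]
contact_force: [-0.2, -0.4, -2.2]
opening: 0.376
finger_force: 81.3
```

```bash
python3 - <<'E'
from h import *
c=grab('wrist','w5.png');s=ctrl.get_state();print(s['time'],s['eef_pos'],s['tcp_rot']);np.savez('w5.npz',T=c['T'])
E
```

```text
9.75 [ 0.50041191 -0.00058138  0.25060874] [ 6.74479982e-01  7.38293107e-01 -2.06224822e-04 -1.68953582e-05]
```

move_arm --plan '[0,34,0,0,0,0,20,0,34,0,0,0,0,20,0,34,0,0,0,0,20,0,34,0,0,0,0,20,0,0,0,0,0,0,20,0,0,0,0,0,0,20]'

```text
time: 10.35
eef_pos: [0.5012, 0.1362, 0.2523]
tcp_rot: [0.674, 0.739, 0.001, 0.001]
contact_force: [0.3, -0.3, -2.4]
opening: 0.382
finger_force: 81.3
```

```bash
python3 - <<'E'
from h import *
c=grab('wrist','w6.png');s=ctrl.get_state();print(s['time'],s['eef_pos'],s['tcp_rot']);np.savez('w6.npz',T=c['T'])
a=cv2.imread('pics/w5.png');b=cv2.imread('pics/w6.png')
W=np.vstack([a[:140,100:500],b[:140,100:500]]);cv2.imwrite('pics/v56.png',cv2.resize(W,None,fx=2,fy=2,interpolation=cv2.INTER_CUBIC))
E
```

```text
10.4 [0.50106141 0.13562161 0.25189196] [6.74173086e-01 7.38572209e-01 6.81284748e-04 1.13054206e-03]
```

View pics/v56.png

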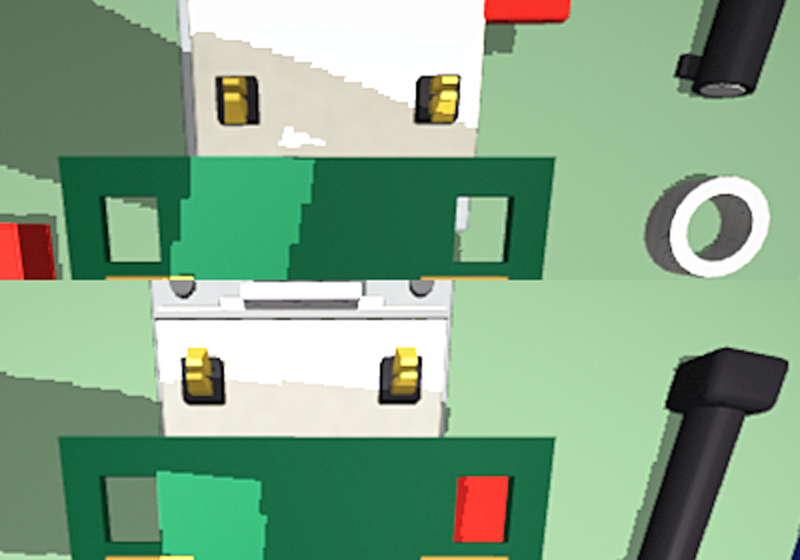

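```bash
python3 - <<'E'
from h import *
c=grab('wrist')
def go(n):
    im=cv2.imread(f'pics/{n}.png');c['T']=np.load(f'{n}.npz')['T'];h=cv2.cvtColor(im,cv2.COLOR_BGR2HSV)
    s=im[:75].max(2);d=(s<75).astype(np.uint8);d[:,:150]=0;d[:,350:]=0
    y=cv2.inRange(h[:75],(18,110,60),(34,255,255))//255;y[:,:150]=0;y[:,350:]=0
    N,_,st,ce=cv2.connectedComponentsWithStats(d|y)
    out=[]
    for i in range(1,N):
        if st[i,4]>150:
            x0,y0,w,hh=st[i,:4]; sub=d[y0:y0+hh,x0:x0+w]
            cols=np.where(sub.sum(0)>2)[0];rows=np.where(sub.sum(1)>3)[0]
            out.append((x0+cols[0],x0+cols[-1]+1,y0+rows[0],y0+rows[-1]+1))
    out=sorted(out)[-2:] if len(out)>2 else sorted(out)
    print(n,out)
    L,Rr=out[0],out[-1]
    for u,v in [(L[0],L[2]),(Rr[1],Rr[2])]: print('  outer back corner',onz(c,u-.5,v-.5,.121)[:2])
    # holes
    g=cv2.inRange(h,(60,120,20),(88,255,255));g[:78]=0;g[150:]=0
    # holes by interior of board strip rows 85..150
    sub=255-cv2.morphologyEx(g,cv2.MORPH_OPEN,np.ones((3,3)));sub[:84]=0;sub[135:]=0;sub[:,:140]=0;sub[:,365:]=0
    N,_,st,ce=cv2.connectedComponentsWithStats(sub)
    inv=np.linalg.inv(np.array(c['T'])@np.linalg.inv(np.array(c['T_tool_cam'])))
    Tt=np.linalg.inv(inv)
    for i in range(1,N):
        if st[i,4]>200:
            x0,y0,w,hh=st[i,:4]
            p=onz(c,x0+w/2-.5,y0+hh/2-.5,Tt[2,3]-.004);q=inv@np.r_[p,1];e=onz(c,x0+w-.5,y0+hh-.5,Tt[2,3]-.004)-onz(c,x0-.5,y0-.5,Tt[2,3]-.004)
            print('  hole',st[i,:4],'tool',q[:3].round(4),'size',e[:2].round(4))
for n in('w5','w6'):go(n)
E
```

```text
w5 [(np.int64(208), np.int64(229), np.int64(38), np.int64(62)), (np.int64(307), np.int64(330), np.int64(38), np.int64(62))]
  outer back corner [0.44732441 0.12777779]
  outer back corner [0.55164698 0.13717009]
  hole [152  98  29  33] tool [ 0.069  -0.0439  0.0042] size [ 0.0146 -0.0146]
  hole [326  98  29  33] tool [0.069  0.043  0.0039] size [ 0.0171 -0.0144]
w6 [(np.int64(191), np.int64(212), np.int64(39), np.int64(62)), (np.int64(290), np.int64(311), np.int64(39), np.int64(62))]
  outer back corner [0.43468975 0.26262254]
  outer back corner [0.53870949 0.27236352]
  hole [152  98  29  33] tool [ 0.069  -0.0438  0.0038] size [ 0.0146 -0.0146]
  hole [326  98  29  34] tool [0.0688 0.0431 0.0041] size [ 0.0173 -0.0148]
```

move_arm --plan '[-3,27,0,0,0,0.1,20,-3,27.5,0,0,0,0,20,0,0,-30,0,0,0,20,0,0,-30,0,0,0,20,0,0,-25,0,0,0,20,0,0,0,0,0,0,20,0,0,-8,0,0,0,20,0,0,-8,0,0,0,20,0,0,-4,0,0,0,20,0,0,0,0,0,0,20]'

```text
time: 11.45
eef_pos: [0.4942, 0.1906, 0.1453]
tcp_rot: [0.674, 0.739, -0.0, -0.0]
contact_force: [0.2, -0.0, -2.5]
opening: 0.38
finger_force: 81.4
```

```bash
python3 - <<'E'
from h import *
c=grab('wrist','w7.png');s=ctrl.get_state();print(s['time'],s['eef_pos'],s['contact_force'],s['wrist_torque'])
t=grab('side')
W=np.vstack([cv2.resize(c['color'][60:220,110:400,::-1],(800,441)),np.zeros((159,800,3),np.uint8)])
cv2.imwrite('pics/v7.png',W[:441])
E
```

```text
11.5 [0.49440263 0.19067346 0.14568153] [ 0.76713535  0.56585582 -2.23305522] [ 0.010708   -0.04454186 -0.00612159]
```

View pics/v7.png

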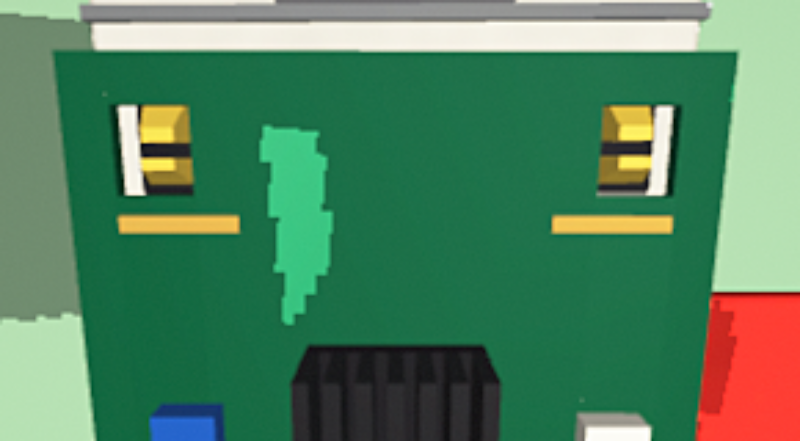

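Both +y posts stand inside the board's holes at about (160,150) and (630,150), evenly spaced. Pressing.

move_arm --plan '[0,0,-3,0,0,0,20,0,0,-3,0,0,0,20,0,0,-3,0,0,0,20,0,0,-3,0,0,0,20,0,0,-3,0,0,0,20,0,0,0,0,0,0,20]' --newtons 110

```text
time: 12.15
eef_pos: [0.4974, 0.1913, 0.1378]
tcp_rot: [0.673, 0.74, 0.002, 0.002]
contact_force: [-7.1, -1.5, 24.0]
opening: 0.373
finger_force: 116.4
```

move_arm --plan '[-1,0,-2,0,0,0,20,-1,0,-2,0,0,0,20,0,0,-2,0,0,0,20,0,0,0,0,0,0,20]'

```text
time: 12.55
eef_pos: [0.4974, 0.1915, 0.1368]
tcp_rot: [0.672, 0.74, 0.003, 0.004]
contact_force: [-13.6, -4.7, 41.5]
opening: 0.373
finger_force: 118.7
```

move_arm --plan '[-2,0,2,0,0,0,20,-2,0,0,0,0,0,20,-1,1,0,0,0,0,20,0,0,0,0,0,0,20]'

```text
time: 12.95
eef_pos: [0.4968, 0.1917, 0.1371]
tcp_rot: [0.672, 0.74, 0.008, 0.009]
contact_force: [4.0, -5.1, 23.2]
opening: 0.369
finger_force: 116.4
```

move_arm --plan '[3,0,4,0,0,0,20,3,0,4,0,0,0,20,1.5,0,3,0,0,0,20,0,0,0,0,0,0,35,0,0,0,0,0,0,50,0,0,0,0,0,0,60,0,0,10,0,0,0,60,0,0,45,0,0,0,60,0,0,45,0,0,0,60,0,-35,35,0,0,0,60,0,-35,35,0,0,0,40,0,0,0,0,0,0,0]'

```text
time: 14.15
eef_pos: [0.4971, 0.1193, 0.3146]
tcp_rot: [0.675, 0.738, 0.004, 0.005]
contact_force: [0.3, 0.9, 0.7]
opening: 0.372
finger_force: 0.0
```

```bash
python3 - <<'E'
from h import *
c=grab('wrist','w8.png');s=ctrl.get_state();print(s['time'],s['eef_pos'],s['contact_force'],s['tcp_rot'],s['opening']);np.savez('w8.npz',T=c['T'])
a=grab('side');b=cv2.resize(a['color'][100:220,160:280,::-1],(300,300),interpolation=cv2.INTER_CUBIC)
W=np.zeros((384,800,3),np.uint8);W[:,:500]=c['color'][:,:500,::-1];W[:300,500:]=b
cv2.imwrite('pics/v8.png',W)
E
```

```text
14.2 [0.49598587 0.12052301 0.31133668] [ 0.0912846   0.28981772 -0.33030867] [0.67448065 0.73828443 0.00248488 0.00240391] 0.2834535925055967
```

View pics/v8.png

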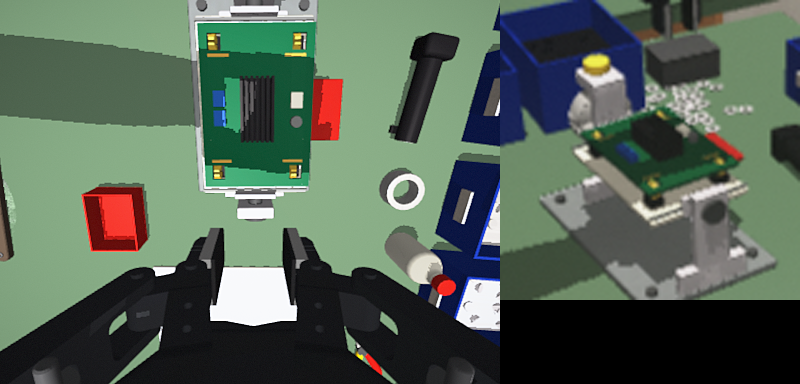

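The board lies over all four posts: holes at about (213,42), (299,41), (217,172) and (295,171). Its height I'll work out from the numbers, then press the corners one by one.

move_arm --plan '[0,0,0,0,0,0,0,0,0,0,0,0,0,0]'

```text
time: 14.45
eef_pos: [0.4938, 0.1224, 0.3054]
tcp_rot: [0.673, 0.74, -0.001, -0.001]
contact_force: [0.6, 0.4, 0.1]
opening: -0.001
finger_force: 0.0
```

```bash
cat > bh.py <<'E'
from h import *
# board corners seen by the wrist camera: plane heights from edge lengths
def board(c):
    h=cv2.cvtColor(c['color'],cv2.COLOR_RGB2HSV);m=cv2.inRange(h,(60,110,20),(88,255,255));m[:,:150]=0;m[:,340:]=0;m[230:]=0
    m=cv2.morphologyEx(m,cv2.MORPH_CLOSE,np.ones((9,9)))
    cn=max(cv2.findContours(m,0,1)[0],key=cv2.contourArea);hu=cv2.convexHull(cn)
    ap=hu
    e=2
    while len(ap)>4: ap=cv2.approxPolyDP(hu,e,True);e+=.5
    ap=ap[:,0].astype(float)
    return ap
def report(c):
    ap=board(c);print(ap.tolist())
    for z in(.126,.137):
        P=np.array([onz(c,*p,z) for p in ap]);print(z,P[:,:2].round(4).tolist(),'mean',P.mean(0)[:2],[round(np.linalg.norm(P[i]-P[i-1]),4) for i in range(4)])
E
python3 - <<'E'
from bh import *
c=grab('wrist');s=ctrl.get_state();print(s['time'],s['eef_pos'],s['contact_force'],s['tcp_rot'],s['opening'])
report(c)
E
```

```text
14.5 [0.49388667 0.12239836 0.3054934 ] [ 0.13836754 -0.06634706 -0.26557856] [ 0.67304746  0.73959726 -0.00116104 -0.00128802] 0.000277520789667492
[[324.0, 24.0], [314.0, 191.0], [210.0, 190.0], [203.0, 25.0]]
0.126 [[0.5492, 0.2848], [0.5658, 0.1107], [0.4439, 0.1002], [0.4275, 0.2725]] mean [0.4965856  0.19205437] [np.float64(0.1224), np.float64(0.1748), np.float64(0.1224), np.float64(0.173)]
0.137 [[0.5471, 0.2816], [0.5631, 0.1135], [0.4453, 0.1033], [0.4295, 0.2697]] mean [0.49627695 0.19202726] [np.float64(0.1182), np.float64(0.1689), np.float64(0.1182), np.float64(0.1671)]
```

move_arm --plan '[25,14,-30,0,0,0,0,25,14,-30,0,0,0,0,0,0,-45,0,0,0,0,0,0,-35,0,0,0,0,0,0,-18,0,0,0,0,0,0,-7,0,0,0,0,0,0,-4,0,0,0,0,0,0,-4,0,0,0,0,0,0,-3,0,0,0,0,0,0,0,0,0,0,0]'

```text
time: 15.5
eef_pos: [0.5459, 0.1499, 0.1339]
tcp_rot: [0.673, 0.739, 0.001, 0.001]
contact_force: [-1.6, 0.5, 3.5]
opening: -0.002
finger_force: 1.9
```

move_arm --plan '[0,0,-2,0,0,0,0,0,0,-2,0,0,0,0,0,0,0,0,0,0,0]'

```text
time: 15.8
eef_pos: [0.5461, 0.1494, 0.1317]
tcp_rot: [0.673, 0.739, 0.001, 0.002]
contact_force: [-5.5, -1.7, 12.3]
opening: 0.002
finger_force: 6.0
```

move_arm --plan '[0,0,-2,0,0,0,0,0,0,-2,0,0,0,0,0,0,0,0,0,0,0]'

```text
time: 16.1
eef_pos: [0.5467, 0.1498, 0.1264]
tcp_rot: [0.673, 0.739, 0.002, 0.002]
contact_force: [-1.6, -1.0, 7.2]
opening: 0.002
finger_force: 3.7
```

move_arm --plan '[0,0,-3,0,0,0,0,0,0,0,0,0,0,0,0,0,45,0,0,0,0,-44,-4,0,0,0,0,0,-44,-4,0,0,0,0,0,0,0,-20,0,0,0,0,0,0,-8,0,0,0,0,0,0,-5,0,0,0,0,0,0,-3,0,0,0,0,0,0,-3,0,0,0,0,0,0,0,0,0,0,0]'

```text
time: 17.2
eef_pos: [0.4574, 0.1417, 0.1277]
tcp_rot: [0.673, 0.739, -0.001, -0.001]
contact_force: [-4.7, -0.6, 8.1]
opening: 0.003
finger_force: 4.1
```

move_arm --plan '[0,0,-3,0,0,0,0,0,0,-3,0,0,0,0,0,0,0,0,0,0,0]'

```text
time: 17.5
eef_pos: [0.4573, 0.1418, 0.1254]
tcp_rot: [0.673, 0.739, -0.002, -0.001]
contact_force: [-15.6, -2.3, 27.9]
opening: 0.001
finger_force: 14.2
```

move_arm --plan '[0,0,45,0,0,0,0,-4,46,0,0,0,0,0,-4.5,46,0,0,0,0,0,0,0,-20,0,0,0,0,0,0,-8,0,0,0,0,0,0,-5,0,0,0,0,0,0,-3,0,0,0,0,0,0,-3,0,0,0,0,0,0,-3,0,0,0,0,0,0,0,0,0,0,0]'

```text
time: 18.5
eef_pos: [0.4493, 0.2335, 0.1247]
tcp_rot: [0.674, 0.739, 0.001, 0.0]
contact_force: [-2.1, 1.2, 6.4]
opening: 0.002
finger_force: 2.8
```

move_arm --plan '[0,0,-3,0,0,0,0,0,0,0,0,0,0,0]'

```text
time: 18.7
eef_pos: [0.4495, 0.2335, 0.1244]
tcp_rot: [0.674, 0.739, 0.0, -0.0]
contact_force: [-8.0, -1.6, 17.8]
opening: 0.004
finger_force: 9.1
```

Home as well. Last corner: (+44,+46).

move_arm --plan '[0,0,45,0,0,0,0,44,4,0,0,0,0,0,44,4,0,0,0,0,0,0,0,-20,0,0,0,0,0,0,-8,0,0,0,0,0,0,-5,0,0,0,0,0,0,-3,0,0,0,0,0,0,-3,0,0,0,0,0,0,-3,0,0,0,0,0,0,0,0,0,0,0]'

```text
time: 19.7
eef_pos: [0.5363, 0.2416, 0.1249]
tcp_rot: [0.673, 0.739, 0.0, 0.001]
contact_force: [-1.9, -2.3, 4.3]
opening: 0.004
finger_force: 2.0
```

move_arm --plan '[0,0,-3,0,0,0,0,0,0,0,0,0,0,0]'

```text
time: 19.9
eef_pos: [0.5366, 0.2416, 0.1241]
tcp_rot: [0.673, 0.74, -0.0, 0.001]
contact_force: [-5.9, -3.3, 13.3]
opening: -0.001
finger_force: 6.7
```

Second, firmer round over all corners to be sure of each click.

move_arm --plan '[0,0,-2,0,0,0,0,0,0,0,0,0,0,0,0,0,46,0,0,0,0,4,-46,0,0,0,0,0,4.5,-46,0,0,0,0,0,0,0,-25,0,0,0,0,0,0,-10,0,0,0,0,0,0,-5,0,0,0,0,0,0,-3,0,0,0,0,0,0,-3,0,0,0,0,0,0,0,0,0,0,0]'

```text
time: 21.0
eef_pos: [0.5439, 0.1496, 0.1237]
tcp_rot: [0.672, 0.74, -0.003, -0.001]
contact_force: [-13.8, -6.0, 25.1]
opening: 0.001
finger_force: 11.8
```

move_arm --plan '[0,0,46,0,0,0,0,-44,-4,0,0,0,0,0,-44,-4,0,0,0,0,0,0,0,-25,0,0,0,0,0,0,-10,0,0,0,0,0,0,-5,0,0,0,0,0,0,-3,0,0,0,0,0,0,-3,0,0,0,0,0,0,0,0,0,0,0]'

```text
time: 21.9
eef_pos: [0.4552, 0.1426, 0.1236]
tcp_rot: [0.673, 0.74, -0.004, -0.004]
contact_force: [-21.2, -2.1, 34.4]
opening: 0.003
finger_force: 17.7
```

move_arm --plan '[0,0,46,0,0,0,0,-4,46,0,0,0,0,0,-4.5,46,0,0,0,0,0,0,0,-25,0,0,0,0,0,0,-10,0,0,0,0,0,0,-5,0,0,0,0,0,0,-3,0,0,0,0,0,0,-3,0,0,0,0,0,0,0,0,0,0,0]'

```text
time: 22.8
eef_pos: [0.4478, 0.2344, 0.1238]
tcp_rot: [0.674, 0.739, -0.002, -0.003]
contact_force: [-16.8, -0.2, 28.9]
opening: -0.001
finger_force: 14.7
```

move_arm --plan '[0,0,46,0,0,0,0,44,4,0,0,0,0,0,44,4,0,0,0,0,0,0,0,-25,0,0,0,0,0,0,-10,0,0,0,0,0,0,-5,0,0,0,0,0,0,-3,0,0,0,0,0,0,-3,0,0,0,0,0,0,0,0,0,0,0]'

```text
time: 23.7
eef_pos: [0.5372, 0.2407, 0.1238]
tcp_rot: [0.673, 0.739, -0.001, 0.001]
contact_force: [-6.1, -5.8, 19.0]
opening: -0.003
finger_force: 9.6
```

move_arm --plan '[0,0,40,0,0,0,0,0,0,45,0,0,0,0,0,0,45,0,0,0,0,-10,-30,30,0,0,0,0,-10,-30,25,0,0,0,0,-10,-30,0,0,0,0,0,-10,-30,0,0,0,0,0,0,0,0,0,0,0,0,0,0,0,0,0,0,0,0,0,0,0,0,0,0]'

```text
time: 24.7
eef_pos: [0.496, 0.1222, 0.3031]
tcp_rot: [0.673, 0.739, -0.0, -0.0]
contact_force: [-0.0, 0.8, -0.6]
opening: -0.003
finger_force: 0.0
```

```bash
python3 - <<'E'
from bh import *
c=grab('wrist','w9.png');s=ctrl.get_state();print(s['time'],s['eef_pos'],s['contact_force'])
report(c)
t=grab('top','t9.png');d=grab('side','s9.png')
a=[b for b in blobs(t,(20,120,120),(32,255,255),20) if b[1][0]<120 and 180<b[1][1]<210]
e=[b for b in blobs(d,(20,120,120),(32,255,255),20) if 185<b[1][0]<210 and 105<b[1][1]<140]
print(a,e)
o1,d1=ray(t,*a[0][1]);o2,d2=ray(d,*e[0][1])
k=np.linalg.lstsq(np.c_[d1,-d2],o2-o1,rcond=None)[0];print((o1+k[0]*d1+o2+k[1]*d2)/2)
E
```

```text
24.75 [0.49605735 0.12241389 0.30305179] [ 0.06519803 -0.3682096   1.30976904]
[[318.0, 25.0], [311.0, 186.0], [209.0, 188.0], [201.0, 25.0]]
0.126 [[0.5458, 0.2826], [0.5636, 0.1168], [0.4456, 0.1032], [0.4287, 0.2716]] mean [0.49593247 0.19355379] [np.float64(0.1176), np.float64(0.1668), np.float64(0.1188), np.float64(0.1693)]
0.137 [[0.5439, 0.2795], [0.561, 0.1193], [0.4471, 0.1062], [0.4308, 0.2689]] mean [0.49570524 0.19346902] [np.float64(0.1135), np.float64(0.1611), np.float64(0.1147), np.float64(0.1635)]
[(np.int32(84), [106.5, 194.8])] [(np.int32(73), [198.2, 125.3])]
[0.48047462 0.33671065 0.18902002]
```

The board now fits the home height. I'll press the pin once more to be sure of it.

move_arm --plan '[-3,43,0,0,0,0,0,-3,43,0,0,0,0,0,-4,43,0,0,0,0,0,-3,44,0,0,0,0,0,-4,44,-20,0,0,0,0,0,0,0,-45,0,0,0,0,0,0,-30,0,0,0,0,0,0,-10,0,0,0,0,0,0,-5,0,0,0,0,0,0,-4,0,0,0,0,0,0,-2,0,0,0,0,0,0,0,0,0,0,0]'

```text
validation failed for argument at $.pl...
```

move_arm --plan '[0,0,-2,0,0,0,0,0,0,0,0,0,0,0]'

```text
time: 25.05
eef_pos: [0.4961, 0.1221, 0.3007]
tcp_rot: [0.673, 0.739, -0.0, -0.0]
contact_force: [-0.7, -0.3, 1.1]
opening: -0.0
finger_force: 0.0
```

move_arm --plan '[-3,43,0,0,0,0,0,-3,43,0,0,0,0,0,-4,43,0,0,0,0,0,-3,44,0,0,0,0,0,-4,44,-20,0,0,0,0,0,0,-45,0,0,0,0,0,0,-28,0,0,0,0,0,0,-10,0,0,0,0,0,0,-5,0,0,0,0,0,0,-4,0,0,0,0,0,0,0,0,0,0,0]'

```text
time: 26.15
eef_pos: [0.4804, 0.3391, 0.1926]
tcp_rot: [0.674, 0.739, 0.002, 0.001]
contact_force: [-3.2, 0.1, 3.7]
opening: 0.004
finger_force: 1.8
```

move_arm --plan '[0,0,-2,0,0,0,0,0,0,0,0,0,0,0]'

```text
time: 26.35
eef_pos: [0.4805, 0.3392, 0.1925]
tcp_rot: [0.674, 0.739, 0.002, 0.001]
contact_force: [-5.5, -1.9, 11.8]
opening: 0.0
finger_force: 5.4
```

The pin is hard against its stop at 192.5 mm. Backing away and handing in.

move_arm --plan '[0,0,30,0,0,0,0,0,0,45,0,0,0,0,0,0,45,0,0,0,0,0,0,20,0,0,0,0,0,0,0,0,0,0,0,0,0,0,0,0,0,0]'

```text
time: 26.95
eef_pos: [0.4797, 0.3386, 0.3282]
tcp_rot: [0.674, 0.739, 0.001, 0.001]
contact_force: [-0.3, -0.3, -0.7]
opening: 0.002
finger_force: 0.0
```

```bash
python3 -c "
from plant import order
print(order.sign_off())"
```

```text
the job is handed in; nothing more can be done
None
```

I handed the job in at about 27 s: cradle level, pin hard on its stop at 192.5 mm, and the board let go with all four corners pressed to the same height (within 0.2 mm); I judged the four clicks from those heights and forces, since the hooks can't be seen directly.

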